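# Fetch the lid from the bench cabinet and cover the crock

## Robot

A 6-joint arm with a two-finger parallel gripper is mounted at the origin on the work surface. World frame = base frame: x ahead of the robot, y to its left, z up, the work surface at z = 0. Lengths are in m, angles in degrees, forces in N, time in s.
With the tool pointing down it reaches from about 0.25 to 0.725 m from the base axis. Payload 9.7 kg.
Tool frame: the origin (TCP) lies midway between the tips of the shut fingers; the grasp point (between the pads) lies 19 mm behind it; z points along the fingers, y is the line along which they close (so a half turn about z gives the same grasp; the last joint's range is limited). The gripper opens to 85 mm and grips with 20 to 120 N. Pads are 22 mm wide; open, the fingers measure 114 mm over their backs; the gripper's body (76 mm by 85 mm) begins 54 mm behind the grasp point. The pads swing forward as they close: fully open they stand 13 mm farther back than shut.
Start: joints at [68.87, 4.979, 10.078, 95.1, 0, 90], TCP at [0.198, 0.513, 0.231] pointing down, gripper open.
Joint ranges: [-179.16, 179.16], [-48.56, 103.87], [-65.8, 70.77], [-126.05, 130.52], [-82.76, 87.17], [-180, 180]. Speed limits (degrees/s): [127.2, 127.2, 147.25, 180, 180, 180].

## Interface

Orientations are given as [roll, pitch, yaw] about the fixed x, y, z axes, in that order (R = Rz(yaw) Ry(pitch) Rx(roll)).
In Python, from workcell import bot gives the robot as it stands. The module is installed in compiled form; this text tells all that it offers.
- The arm moves only by the tool send_rows, never from a script. Its argument "moves" is one flat list of numbers, 7 for each row, row after row: the shift along the world's x, y, z normalised to -1 to 1, where 1 is 0.025 m, then the turn, a rotation vector about the world's x, y, z normalised to -1 to 1, where 1 is 0.15 rad, then the closure, from -1 (fully open) to 1 (shut), so that 0 is half open. A call has 1 to 8 rows; each row shifts and turns the commanded pose from where the row before left it; what a row does not reach is not made up. A row lasts 1/8 s, in which the tool goes at most 62.5 mm and 10.7 degrees, less where a joint would pass 70% of its speed; a pose out of reach is approached as far as the arm can. A call with a number of a shift or a turn outside -1 to 1 is refused whole. A call with a gripper value outside its range is refused whole. The fingers move at their own pace and stop on an object; "squeeze" is the grip in N (left out, the last holds). Time passes only in rows, so rows that do not move let the fingers close. It gives the time, the measured TCP pose, the force, the opening and the grip force at its end, in the units of the state.
- bot.get_obs(): the state, without advancing time (a new reading comes with each control period).
- bot.camera(name): name is "side" or "top"; returns a dict with "color" (384x512x3 uint8, red, green, blue), "camera_matrix" (3x3 intrinsics, pixels), "R" (3x3) and "t" (3): a world point X has camera coordinates R X + t. Camera axes: x right, y down, z forward; pixel columns grow to the right and rows downward; lengths in m; the calibration is good to about 2 mm. A picture is of the moment at which its call begins. There is no depth.
- bot.job_done(): hands the job in; it is judged then, once.
Trained networks look in the newest picture that a camera, given by its name, has taken for a name from the list of things; names that differ only in an ending like _2 or _b are one class to them, and where a whole thing is asked for, a point or a joint stands for the part that bears it (a point fixed in the world has none). Each returns a list of dicts, best first, with "p" (0 to 1); they miss things now and then, are a little off and sometimes report something else, mostly with a low value. They report only what shows in the picture. A call takes as long as a camera call.
- bot.boxes_of(camera, query): "extent" ([left, top, right, bottom] in pixels, round what is visible of it).
- bot.trace(camera, query): "region" (384x512 bool, what is visible of it) and "extent" ([left, top, right, bottom] in pixels, round what is visible of it).
- bot.landmark_of(camera, query): "pixel" ([column, row] in pixels: a listed point, or the origin of a listed thing).
The state is a dict: "time": time; "q": joint angles; "qd": joint speeds; "joint_efforts": joint torques, N m; "ee_pos": TCP position; "tcp_rot": TCP orientation; "wrist_force": force on the tool from outside, world axes, zero at the start; "torque": the same for the moment, N m; "opening": finger opening in m; "grasp_force": force on a finger pad.
Only numpy, scipy, OpenCV 4.12 (cv2) and the standard library are available. Lean on these libraries where they do the work, as an engineer would, in place of code of your own. Each camera call takes 0.05 s, during which the arm holds its last target. There are 200 camera calls.

## Task

The wide crock on the jeweller's bench must be covered: its lid lies on the sloping rest inside the small clear-topped cabinet. First, with the door still shut, set the white jar that stands before the cabinet aside, upright on the bench and clear of everything the door can sweep; then pull the door wide open by its handle, to about a right angle, and leave it open; then take the lid out and set it gently on the wide crock so that it sits centred, level and fully down. Leave the other things where they are and knock nothing over.

Things in the scene. Friction and masses are not known exactly. Their poses are not given: they have to be found in the camera images.
- cab: Fixed plywood dust cabinet, clear roof and back: 260 mm wide (y), 170 deep (x from 0 to 170), 260 tall; walls and floor 12 mm thick, roof underside 252 mm up. The front opening is its plane x = 0, facing its -x, the robot. Origin on the bench, middle of the front opening. Inside, the lid lies on a rest that slopes down to the front at 40 degrees.
- door (a joint): Door angle: 0 shut, grows as it opens towards the robot, to 1.75 rad. Vertical hinge on the cabinet's left (+y) front edge. White panel before the opening, 250 mm wide and tall, 15 mm thick, from 6 to 256 mm above the bench; its free edge sweeps a 250 mm radius round the hinge. Stays where left; moves with about 1 N.
- door_hinge (a point): Point on the door's vertical hinge axis, 6 mm above the bench; in the cabinet's frame at (0, 125, 6) mm.
- door_handle (a point): Top end of the handle, on its axis: a vertical steel bar, diameter 11 mm, running from here (244 mm above the bench) down to 136 mm. Its axis is 175 mm from the hinge along the door, 35 mm off the outer face (50 mm in front of the hinge plane). Stems of 8 mm diameter join it to the door 43 and 98 mm below this point.
- lid: White ceramic lid, 0.2 kg: flange diameter 110, 6 mm thick; plug below, diameter 80, 10 deep; straight round knob above, diameter 26, its top 46 mm above the origin. Origin: centre of the flange's underside, which rests on the rim; z: its axis, to the knob. Starts in the cabinet, axis leaning 40 degrees to the opening, origin 60 mm behind it, 88 mm up.
- crock: The wide crock: plain white ceramic, open, straight-sided, outer diameter 104 mm, wall 5 mm, 85 mm tall. Loose, about 0.8 kg. Origin at the centre of its underside. It may stand in either of two places, with the narrower crock in the other.
- crock_rim (a point): Centre of the wide crock's mouth, at rim height, 85 mm above its underside.
- jar: White plastic jar, diameter 56 mm, 120 mm tall, standing in front of the cabinet door within its swing. Loose, about 0.25 kg. Origin at the centre of its underside, z up its axis.
- small_crock: Plain white ceramic crock, open, outer diameter 72 mm, 85 mm tall; same shape as the other crock but narrower. Origin at the centre of its underside. Bystander.
- can: White can, diameter 70 mm, 150 mm tall, standing. Origin at the centre of its underside. Bystander.
- hammer: Small hammer, 200 mm long, lying on the bench, handle towards its own -x. Origin underneath it, near the middle. Bystander.
- stick: Yellow glue stick lying on the bench, diameter 28 mm, about 90 mm long along its x axis. Origin underneath its middle. Bystander.
- spool: Copper ring-shaped spool, diameter 50 mm, 30 mm tall. Origin at the centre of its underside. Bystander.
- tin: Low aluminium tin, diameter 48 mm, 40 mm tall, on the cabinet floor at the back, beside the lid's rest. Origin at the centre of its underside. Bystander.

How it is judged:
By the outcome, as a careful person would: the job done as asked, in the order asked, and still so for the second after the job is handed in, with the robot touching nothing.
It also fails if it takes over 72 s, if anything falls off the work surface, if the arm or the gripper's body presses on something with over 40 N, if the wrist force passes 120 N, or if a joint passes its speed limit or range.

## Working session

There is one attempt and no reset: what is moved stays moved. The work goes in short steps, Python scripts to look and compute and a tool call to move; the robot and the scene stay as the last step left them, time stands still between calls to the robot, and variables do not carry over. Pictures are saved under pics/ and viewed, at most 10 in all, crops included, and the job is handed in when it is done.

Besides the shell and the picture viewer there is one more tool, called after ">>>" as name(argument=value, ...) on one line, values as JSON. send_rows: Moves the arm, as the interface text tells. Its arguments: {"type":"object","properties":{"moves":{"type":"array"},"squeeze":{"type":"number"}},"required":["moves"]}

```bash
mkdir -p pics; cat > h.py <<'E'
import numpy as np, cv2
from workcell import bot
def cams():
    return {n:bot.camera(n) for n in("side","top")}
def ray(c,px):
    K,R,t=map(np.array,(c["camera_matrix"],c["R"],c["t"]))
    d=R.T@np.linalg.solve(K,[px[0],px[1],1.]); o=-R.T@t
    return o,d/np.linalg.norm(d)
def tri(c,p):
    A=np.zeros((3,3));b=np.zeros(3);rs=[ray(c[n],p[n]) for n in p]
    for o,d in rs:
        M=np.eye(3)-np.outer(d,d);A+=M;b+=M@o
    X=np.linalg.solve(A,b)
    return X,[np.linalg.norm((np.eye(3)-np.outer(d,d))@(X-o)) for o,d in rs]
def onz(c,px,z):
    o,d=ray(c,px);return o+d*(z-o[2])/d[2]
def proj(c,X):
    p=np.array(c["camera_matrix"])@(np.array(c["R"])@np.array(X)+c["t"]);return p[:2]/p[2]
E
cat > m.py <<'E'
from h import *
c=cams()
for n in c: cv2.imwrite(f"pics/{n}0.png",c[n]["color"][...,::-1]); print(n,-np.array(c[n]["R"]).T@c[n]["t"])
for q in ["cab","door_hinge","door_handle","lid","crock","crock_rim","jar","small_crock","can","hammer","stick","spool","tin"]:
    p={}
    for n in c:
        r=bot.landmark_of(n,q)
        if r: p[n]=r[0]["pixel"]; print(q,n,[(np.round(x["pixel"]).tolist(),round(x["p"],2)) for x in r[:2]], onz(c[n],p[n],{"crock_rim":.085,"door_handle":.244,"door_hinge":.006,"lid":.088,"tin":.012}.get(q,0)).round(3))
    if len(p)==2: X,e=tri(c,p);print("   tri",X.round(4),np.round(e,4))
E
python3 m.py; python3 -c "
from h import *
print(bot.get_obs())"
```

```text
side [-0.01299561 -1.01789188  0.8394657 ]
top [ 0.5030856  -0.05699119  1.02463281]
cab side [([230.0, 195.0], 0.75), ([184.0, 211.0], 0.69)] [0.655 0.108 0.   ]
cab top [([182.0, 172.0], 0.76)] [0.665 0.102 0.   ]
   tri [0.6595 0.1041 0.0013] [0.0059 0.0059]
door_hinge side [([208.0, 179.0], 0.82), ([292.0, 228.0], 0.73)] [0.64  0.226 0.006]
door_hinge top [([138.0, 180.0], 0.75)] [0.635 0.226 0.006]
   tri [0.6369 0.2243 0.0074] [0.0019 0.0019]
door_handle side [([226.0, 138.0], 0.61)] [0.615 0.054 0.244]
door_handle top [([182.0, 180.0], 0.68)] [0.607 0.064 0.244]
   tri [0.6125 0.0613 0.2412] [0.0058 0.0058]
lid side [([292.0, 228.0], 0.59)] [ 0.64  -0.247  0.088]
lid top [([174.0, 155.0], 0.59), ([134.0, 179.0], 0.55)] [0.696 0.112 0.088]
   tri [ 0.8284  0.1131 -0.2138] [0.0886 0.0886]
crock side [([248.0, 256.0], 0.68), ([183.0, 210.0], 0.67)] [ 0.535 -0.19   0.   ]
crock top [([290.0, 220.0], 0.8)] [ 0.534 -0.211  0.   ]
   tri [ 0.5296 -0.2065  0.0152] [0.0043 0.0043]
crock_rim side [([251.0, 241.0], 0.69)] [ 0.518 -0.227  0.085]
crock_rim top [([295.0, 218.0], 0.59)] [ 0.
[... 1182 characters left out ...]
 147.0], 0.28)] [0.735 0.125 0.012]
{'time': 1.4, 'q': array([6.88688995e+01, 4.97785988e+00, 1.00789251e+01, 9.50999867e+01,
       7.06009467e-04, 9.00016784e+01]), 'qd': array([ 0.0463518 ,  0.08391115,  0.09442472, -0.06125625,  0.12321414,
        0.05345571]), 'joint_efforts': array([-1.12564627e-03, -5.20094490e+01,  4.64859974e+01,  1.70268300e-03,
       -5.58122031e-05, -9.45098293e-07]), 'ee_pos': array([0.19827202, 0.51301441, 0.2313005 ]), 'tcp_rot': array([ 1.79998922e+02, -7.06041058e-04,  1.58867221e+02]), 'wrist_force': array([-0.05968557,  0.13128043,  0.42958821]), 'torque': array([ 0.02006802, -0.0082597 , -0.02907559]), 'grasp_force': 0.0, 'opening': 0.08521448392877837}
```

View images.

```bash
cd pics; python3 -c "
import cv2,numpy as np
a=cv2.imread('side0.png');b=cv2.imread('top0.png')
cv2.imwrite('a0.png',np.vstack([cv2.resize(a[100:350,130:400],(648,600))]))
cv2.imwrite('b0.png',cv2.resize(b[100:325,90:390],(800,600)))"
```

```text
(no output)
```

View pics/a0.png

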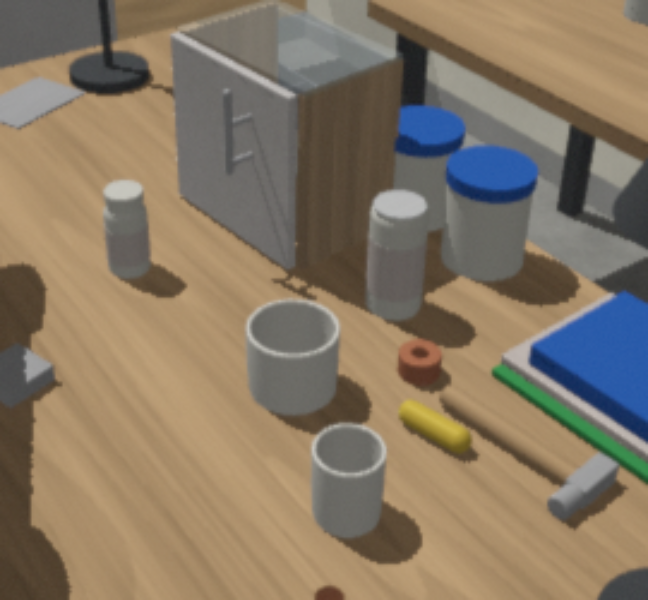

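View pics/b0.png

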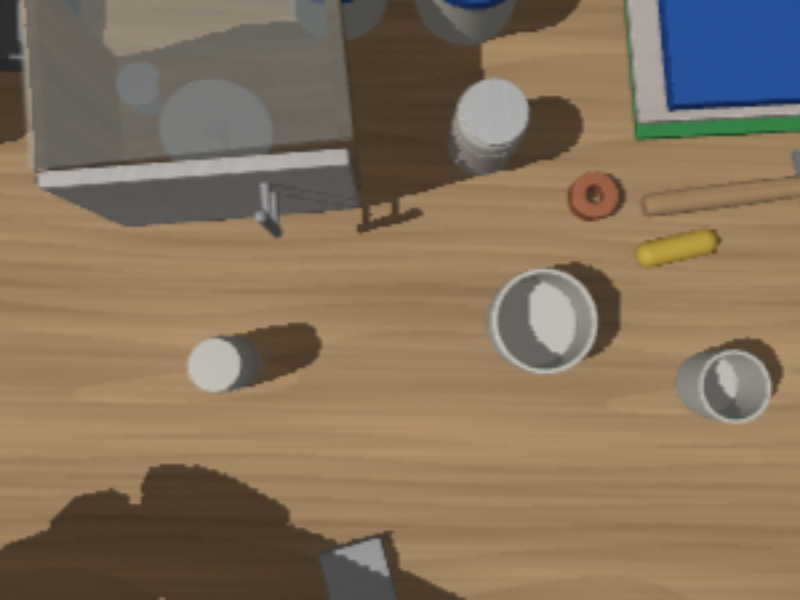

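```bash
cat > m2.py <<'E'
from h import *
c=cams()
t=c["top"]
for px,z in [((105,169.4),.256),((221,161),.256),((105,164.5),.256),((221.3,156.3),.256)]: print(onz(t,px,z).round(4))
for q,z,d in [("jar",.12,.056),("crock",.085,.104),("can",.15,.07),("small_crock",.085,.072)]:
    for n in c:
        r=bot.trace(n,q)
        if not r: continue
        r=r[0]; ys,xs=np.nonzero(r["region"])
        # fit cylinder axis position: silhouette IoU
        from scipy.optimize import minimize
        a=np.linspace(0,2*np.pi,40)
        circ=np.stack([np.cos(a),np.sin(a)],1)*d/2
        S=4
        reg=cv2.resize(r["region"].astype(np.uint8),None,fx=S,fy=S,interpolation=cv2.INTER_NEAREST)
        def cost(p):
            pts=[proj(c[n],[p[0]+u,p[1]+v,h]) for u,v in circ for h in(0,z)]
            m=np.zeros_like(reg);cv2.fillConvexPoly(m,cv2.convexHull(((np.array(pts)+.5)*S).astype(np.float32)).astype(np.int32),1)
            return 1-(m&reg).sum()/(m|reg).sum()
        x0=onz(c[n],(xs.mean(),ys.mean()),z/2)[:2]
        s=minimize(cost,x0,method="Nelder-Mead",options=dict(initial_simplex=[x0,x0+[.02,0],x0+[0,.02]]))
        print(q,n,round(r["p"],2),s.x.round(4),round(s.fun,3))
E
python3 m2.py
```

```text
[0.6249 0.2267 0.256 ]
[ 0.65   -0.0205  0.256 ]
[0.6355 0.2274 0.256 ]
[ 0.6604 -0.0209  0.256 ]
jar side 0.6 [0.4843 0.1075] 0.087
jar top 0.93 [0.4828 0.104 ] 0.085
crock side 0.61 [ 0.5339 -0.207 ] 0.044
crock top 0.77 [ 0.533  -0.2091] 0.043
can side 0.92 [ 0.7259 -0.1469] 0.091
can top 0.9 [ 0.722  -0.1478] 0.09
small_crock side 0.89 [ 0.4739 -0.3949] 0.057
small_crock top 0.61 [ 0.4717 -0.3971] 0.076
```

>>> send_rows(moves=[0.7,-1,0,0,0,0,-1,0.7,-1,0,0,0,0,-1,0.7,-1,0,0,0,0,-1,0.7,-1,0,0,0,0,-1,0.7,-1,0,0,0,0,-1,0.7,-1,0,0,0,0,-1,0.7,-1,0,0,0,0,-1,0.7,-1,0,0,0,0,-1], squeeze=30)

```text
time: 2.9
ee_pos: [0.3388, 0.3122, 0.2314]
tcp_rot: [180.0, 0.0, 158.9]
wrist_force: [-0.3, 0.2, -0.0]
opening: 0.0855
grasp_force: 0.0
```

>>> send_rows(moves=[0.7,-1,0,0,0,0,-1,0.7,-1,0,0,0,0,-1,0.7,-1,0,0,0,0,-1,0.7,-1,0,0,0,0,-1,0.7,-1,0,0,0,0,-1,0.7,-1,0,0,0,0,-1,0.7,-1,0,0,0,0,-1,0.7,-1,0,0,0,0,-1])

```text
time: 3.9
ee_pos: [0.4788, 0.1121, 0.2314]
tcp_rot: [180.0, 0.0, 158.9]
wrist_force: [0.2, 0.4, 0.5]
opening: 0.0851
grasp_force: 0.0
```

>>> send_rows(moves=[0.18,-0.25,-0.6,0,0,0,-1,0,0,-1,0,0,0,-1,0,0,-1,0,0,0,-1,0,0,-1,0,0,0,-1,0,0,-1,0,0,0,-1,0,0,-1,0,0,0,-1,0,0,-0.9,0,0,0,-1,0,0,0,0,0,0,0])

```text
time: 4.9
ee_pos: [0.481, 0.107, 0.0666]
tcp_rot: [-179.9, -0.2, 158.9]
wrist_force: [-0.5, -0.1, 0.4]
opening: 0.0698
grasp_force: 0.0
```

>>> send_rows(moves=[0,0,0,0,0,0,1,0,0,0,0,0,0,1,0,0,0,0,0,0,1,0,0,0,0,0,0,1,0,0,0,0,0,0,1])

```text
time: 5.52
ee_pos: [0.4831, 0.1069, 0.0693]
tcp_rot: [180.0, 0.0, 158.9]
wrist_force: [-0.4, 0.1, 2.4]
opening: 0.0544
grasp_force: 32.5
```

>>> send_rows(moves=[0,0,0.8,0,0,0,1,0,0,0.8,0,0,0,1,-0.5,-1,0,0,0,0,1,-0.5,-1,0,0,0,0,1,-0.5,-1,0,0,0,0,1,-0.5,-1,0,0,0,0,1,-0.5,-1,0,0,0,0,1,-0.5,-1,0,0,0,0,1])

```text
time: 6.52
ee_pos: [0.4071, -0.044, 0.1085]
tcp_rot: [-180.0, -0.0, 158.9]
wrist_force: [-0.4, 0.4, -2.2]
opening: 0.0545
grasp_force: 32.9
```

>>> send_rows(moves=[-0.5,-1,0,0,0,0,1,-0.5,-1,0,0,0,0,1,0,-0.2,-0.4,0,0,0,1,0,0,-0.5,0,0,0,1,0,0,-0.4,0,0,0,1,0,0,-0.2,0,0,0,1,0,0,-0.1,0,0,0,1,0,0,0,0,0,0,1])

```text
time: 7.52
ee_pos: [0.3832, -0.098, 0.0694]
tcp_rot: [180.0, 0.1, 158.9]
wrist_force: [-2.0, 1.0, 2.2]
opening: 0.0545
grasp_force: 33.4
```

>>> send_rows(moves=[0,0,0,0,0,0,0,0,0,0,0,0,0,-1,0,0,0,0,0,0,-1,0,0,0.8,0,0,0,-1,0,0,1,0,0,0,-1,0,0,1,0,0,0,-1,0,0,1,0,0,0,-1,0,0,1,0,0,0,-1])

```text
time: 8.52
ee_pos: [0.3828, -0.0983, 0.1895]
tcp_rot: [-180.0, 0.0, 158.9]
wrist_force: [0.6, -1.2, -0.3]
opening: 0.0856
grasp_force: 0.0
```

```bash
cat > m3.py <<'E'
from h import *
c=cams()
H=np.array([.637,.226,.006]);y=np.array([-.1,.995,0]);x=np.array([.995,.1,0])
ims=[]
for n,(u,v) in {"side":(195,120),"top":(155,150)}.items():
    im=c[n]["color"][...,::-1].copy()[v:v+75,u:u+65] 
    im=cv2.resize(im,None,fx=8,fy=8)[:600,:400 if 0 else 520]
    for z in(.244,.201,.146,.136):
        p=proj(c[n],H-.175*y-.05*x+[0,0,z-.006]);p=((p-[u,v]+.5)*8).astype(int);cv2.circle(im,tuple(int(k) for k in p),3,(0,0,255),-1)
    ims.append(im[:, :400])
cv2.imwrite("pics/h1.png",np.hstack(ims))
p={}
for n in c:
    r=bot.landmark_of(n,"door_handle");print(n,[(x["pixel"],x["p"]) for x in r[:2]])
    j=bot.landmark_of(n,"jar");print(n,onz(c[n],j[0]["pixel"],0).round(3))
E
python3 m3.py
```

```text
side [([226.2, 135.9], 0.82), ([346.5, 288.1], 0.55)]
side [ 0.38  -0.085  0.   ]
top [([187.5, 181.1], 0.81)]
top [ 0.376 -0.107  0.   ]
```

View pics/h1.png

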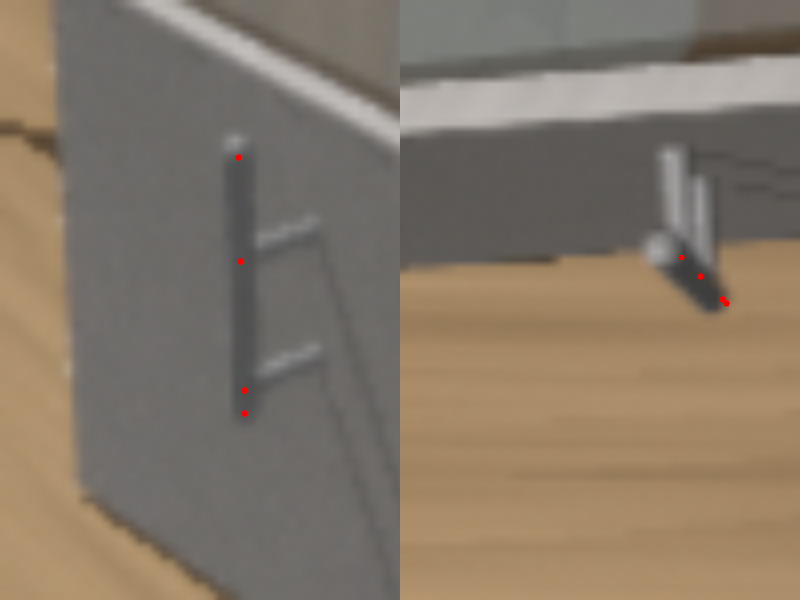

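The close-up shows the vertical bar; its top end is at side pixel (223.9,137.4) and top pixel (187,180.8), about 2 px from my predicted red dots.

```bash
python3 - <<'E'
from h import *
c=cams()
X,e=tri(c,{"side":(223.9,137.4),"top":(187,180.8)});print(X.round(4),np.round(e,4), onz(c["top"],(187,180.8),.244),onz(c["side"],(223.9,137.4),.244))
E
```

```text
[0.6063 0.0521 0.2471] [0.0004 0.0004] [0.6064274  0.05275776 0.244     ] [0.60997004 0.05766519 0.244     ]
```

>>> send_rows(moves=[1,0.7,0.55,0,0,0.4,-1,1,0.7,0.55,0,0,0.4,-1,1,0.7,0.55,0,0,0.4,-1,1,0.7,0.55,0,0,0.4,-1,1,0.7,0.55,0,0,0.4,-1,1,0.7,0.55,0,0,0.4,-1,1,0.7,0.55,0,0,0.4,-1,0.9,0.5,0,0,0,0.3,-1])

```text
time: 9.93
ee_pos: [0.5813, 0.0376, 0.2852]
tcp_rot: [-180.0, 0.0, -174.4]
wrist_force: [0.3, -1.0, 0.5]
opening: 0.0852
grasp_force: 0.0
```

>>> send_rows(moves=[0,0,0,0,0,0,-1])

```text
time: 10.05
ee_pos: [0.581, 0.0375, 0.2832]
tcp_rot: [180.0, -0.1, -174.4]
wrist_force: [-0.3, 0.4, -0.5]
opening: 0.0853
grasp_force: 0.0
```

>>> send_rows(moves=[0.52,0.31,0,0,0,0,-1,0.52,0.31,0,0,0,0,-1,0,0,-0.8,0,0,0,-1,0,0,-0.8,0,0,0,-1,0,0,-0.8,0,0,0,-1,0,0,-0.8,0,0,0,-0.5,0,0,0,0,0,0,0,0,0,0,0,0,0,0.5])

```text
time: 11.05
ee_pos: [0.6061, 0.052, 0.2059]
tcp_rot: [-180.0, 0.0, -174.5]
wrist_force: [0.4, 0.5, 0.2]
opening: 0.0323
grasp_force: 0.0
```

>>> send_rows(moves=[0,0,0,0,0,0,1,0,0,0,0,0,0,1,0,0,0,0,0,0,1,0,0,0,0,0,0,1,0,0,0,0,0,0,1])

```text
time: 11.68
ee_pos: [0.6064, 0.0507, 0.2062]
tcp_rot: [-179.8, 0.1, -174.6]
wrist_force: [-1.9, -7.9, 2.2]
opening: 0.0102
grasp_force: 30.8
```

```bash
python3 -c "
import numpy as np
H=np.array([.6386,.2299]);v=np.array([.6064,.0507])-H
P=[]
for a in np.radians(np.arange(0,91,7.5)):
    P.append(H+[v[0]*np.cos(a)+v[1]*np.sin(a),-v[0]*np.sin(a)+v[1]*np.cos(a)])
print((np.diff(P,axis=0)/.025).round(2).tolist(),np.radians(7.5)/.15,P[-1])"
```

```text
[[-0.92, 0.23], [-0.89, 0.35], [-0.83, 0.46], [-0.77, 0.57], [-0.69, 0.66], [-0.59, 0.74], [-0.49, 0.82], [-0.38, 0.87], [-0.26, 0.92], [-0.14, 0.94], [-0.02, 0.95], [0.11, 0.95]] 0.8726646259971648 [0.4594 0.2621]
```

Half-speed first to check the force.

>>> send_rows(moves=[-0.46,0.1,0,0,0,-0.44,1,-0.46,0.13,0,0,0,-0.44,1,-0.45,0.16,0,0,0,-0.44,1,-0.44,0.19,0,0,0,-0.44,1])

```text
time: 12.18
ee_pos: [0.5605, 0.0651, 0.2062]
tcp_rot: [-179.8, 0.1, 170.2]
wrist_force: [-3.3, -8.3, 4.9]
opening: 0.0101
grasp_force: 30.9
```

>>> send_rows(moves=[-0.42,0.22,0,0,0,-0.44,1,-0.41,0.24,0,0,0,-0.44,1,-0.39,0.27,0,0,0,-0.44,1,-0.38,0.3,0,0,0,-0.44,1,-0.35,0.32,0,0,0,-0.44,1,-0.34,0.34,0,0,0,-0.44,1])

```text
time: 12.92
ee_pos: [0.5027, 0.1079, 0.2062]
tcp_rot: [-179.9, 0.0, 147.5]
wrist_force: [-5.6, -6.7, 4.6]
opening: 0.0104
grasp_force: 30.9
```

Forces are small; continue the arc.

>>> send_rows(moves=[-0.59,0.74,0,0,0,-0.87,1,-0.49,0.82,0,0,0,-0.87,1,-0.38,0.87,0,0,0,-0.87,1])

```text
time: 13.3
ee_pos: [0.466, 0.1696, 0.2062]
tcp_rot: [-179.9, 0.0, 125.0]
wrist_force: [-1.8, -1.7, 2.7]
opening: 0.0099
grasp_force: 30.7
```

>>> send_rows(moves=[-0.26,0.92,0,0,0,-0.87,1,-0.14,0.94,0,0,0,-0.87,1,-0.02,0.95,0,0,0,-0.87,1,0.11,0.95,0,0,0,-0.87,1,0,0,0,0,0,0,1])

```text
time: 13.92
ee_pos: [0.4592, 0.2653, 0.2062]
tcp_rot: [180.0, -0.1, 95.4]
wrist_force: [-4.0, -0.1, 5.0]
opening: 0.0098
grasp_force: 31.1
```

>>> send_rows(moves=[0,0,0,0,0,0,0.3,0,0,0,0,0,0,-0.5,0,0,0,0,0,0,-0.5,0,0,0.8,0,0,0,-0.5,0,0,1,0,0,0,-0.5,0,0,1,0,0,0,-0.5,0,0,1,0,0,0,-0.5,0,0,0.6,0,0,0,-0.5])

```text
time: 14.92
ee_pos: [0.4598, 0.2636, 0.3164]
tcp_rot: [179.9, -0.0, 95.3]
wrist_force: [0.2, -0.4, 0.3]
opening: 0.0641
grasp_force: 0.0
```

```bash
cat > m4.py <<'E'
from h import *
c=cams()
cv2.imwrite("pics/c1.png",np.hstack([cv2.resize(c["side"]["color"][100:260,130:290,::-1],(400,400)),cv2.resize(c["top"]["color"][100:260,90:250,::-1],(400,400))]))
for q in["lid","door_hinge","cab","door_handle","tin"]:
    p={}
    for n in c:
        r=bot.landmark_of(n,q)
        if r:
            p[n]=r[0]["pixel"];print(q,n,[([round(v,1) for v in x["pixel"]],round(x["p"],2)) for x in r[:2]])
    if len(p)==2: print(*[v for v in tri(c,p)])
    if q=="lid":print(onz(c["top"],p["top"],.088) if "top" in p else"")
E
python3 m4.py
```

```text
lid side [([243.7, 165.4], 0.69)]
lid top [([173.0, 149.9], 0.86)]
[0.71026858 0.1120982  0.0933426 ] [np.float64(0.0035087620404568357), np.float64(0.0035087620404569246)]
[0.70832654 0.11473732 0.088     ]
door_hinge side [([208.2, 181.8], 0.96), ([293.1, 228.7], 0.31)]
door_hinge top [([136.6, 181.1], 0.73)]
[ 0.63758931  0.23004592 -0.005563  ] [np.float64(0.0031378032525867135), np.float64(0.0031378032525867148)]
cab side [([229.4, 194.8], 0.64)]
cab top [([181.1, 175.6], 0.81)]
[0.65268509 0.10422254 0.00256458] [np.float64(0.00028855798635470304), np.float64(0.0002885579863546239)]
door_handle side [([148.6, 121.4], 0.67)]
door_handle top [([81.2, 248.0], 0.97)]
[0.4594687  0.26458401 0.25465213] [np.float64(0.002077095382228872), np.float64(0.00207709538222882)]
tin side [([347.6, 286.5], 0.51)]
```

View pics/c1.png

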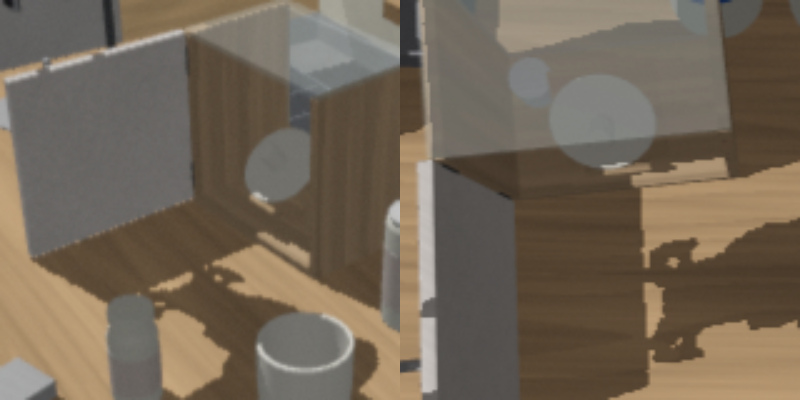

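```bash
cat > m5.py <<'E'
from h import *
from scipy.optimize import minimize
c=cams();yaw=np.radians(5.75);Rz=np.array([[np.cos(yaw),-np.sin(yaw),0],[np.sin(yaw),np.cos(yaw),0],[0,0,1]])
s,k=np.sin(np.radians(40)),np.cos(np.radians(40))
L=Rz@np.array([[k,0,-s],[0,1,0],[s,0,k]])
a=np.linspace(0,2*np.pi,60);C=lambda r,z:np.stack([r*np.cos(a),r*np.sin(a),0*a+z],1)
fl=np.vstack([C(.055,0),C(.055,.006)]);kn=np.vstack([C(.013,.006),C(.013,.046)])
print("axis",L[:,2])
ims=[]
for n in["top","side"]:
    r=bot.trace(n,"lid")[0];S=6
    reg=cv2.resize(r["region"].astype(np.uint8),None,fx=S,fy=S,interpolation=cv2.INTER_NEAREST)
    print(n,r["p"],r["extent"],r["region"].sum())
    def mask(p):
        m=np.zeros_like(reg)
        for P in(fl,kn):
            q=np.array([proj(c[n],p+L@x) for x in P]);cv2.fillConvexPoly(m,cv2.convexHull(((q+.5)*S).astype(np.float32)).astype(np.int32),1)
        return m
    if n=="top":
        def cost(p):
            m=mask(np.array([p[0],p[1],.088]));return 1-(m&reg).sum()/(m|reg).sum()
        x0=np.array([.711,.113])
        f=minimize(cost,x0,method="Nelder-Mead",options=dict(initial_simplex=[x0,x0+[.015,0],x0+[0,.015]]))
        X=np.array([*f.x,.088]);print(f.x,f.fun)
    m=mask(X);u,v={"top":(130,115),"side":(205,130)}[n]
    im=cv2.resize(c[n]["color"][v:v+75,u:u+75,::-1],(400,400),interpolation=cv2.INTER_CUBIC)
    for mm,col in((m,(0,0,255)),(reg,(0,255,0))):
        mm=cv2.resize(mm[v*S:(v+75)*S,u*S:(u+75)*S],(400,400),interpolation=cv2.INTER_NEAREST)
        cv2.drawContours(im,cv2.findContours(mm,0,2)[0],-1,col,1)
    ims.append(im)
cv2.imwrite("pics/l1.png",np.hstack(ims))
E
python3 m5.py
```

```text
axis [-0.63955344 -0.06439964  0.76604444]
top 0.53 [158.6, 155.5, 189.4, 169.7] 287
[0.66511789 0.10597012] 0.7751224289911851
side 0.84 [229.9, 149.9, 251.5, 180.7] 622
```

View pics/l1.png

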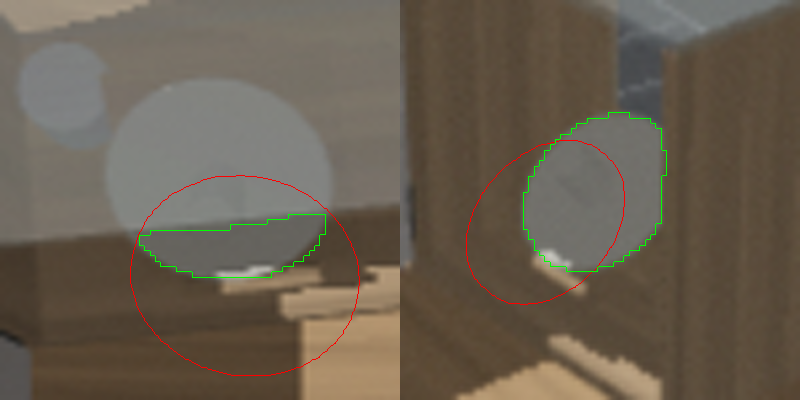

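The model's top trace covered only the front part; the disc itself spans columns 149.2–191.9, rows 129.1–166.4 in the top view, and in the side view starts at column 229.9, rows 149.9–180.7.

```bash
cat > m6.py <<'E'
from h import *
from scipy.optimize import least_squares
c=cams();yaw=np.radians(5.75);Rz=np.array([[np.cos(yaw),-np.sin(yaw),0],[np.sin(yaw),np.cos(yaw),0],[0,0,1]])
s,k=np.sin(np.radians(40)),np.cos(np.radians(40))
L=Rz@np.array([[k,0,-s],[0,1,0],[s,0,k]])
a=np.linspace(0,2*np.pi,60);C=lambda r,z:np.stack([r*np.cos(a),r*np.sin(a),0*a+z],1)
fl=np.vstack([C(.055,0),C(.055,.006)])@L.T
def ext(n,X):
    q=np.array([proj(c[n],X+x) for x in fl]);return np.r_[q.min(0),q.max(0)]
T=np.array([149.2,129.1,191.9,166.4]);Sd=np.array([229.9-.5,149.9-.5,0,180.7-.5])
for use in("top","both","topz"):
    def res(X):
        if use=="topz":X=np.r_[X[:2],.088]
        r=ext("top",X)-T
        if use=="both": r=np.r_[r,(ext("side",X)-Sd)[[0,1,3]]]
        return r
    f=least_squares(res,[.711,.112,.088]);print(use,f.x.round(4),res(f.x).round(1))
E
python3 m6.py
```

```text
top [0.717  0.1233 0.0738] [ 0.3 -0.3 -0.3  0.3]
both [0.7151 0.1195 0.0894] [ 0.3 -1.3  0.4  0.1 -1.7  0.6 -0.2]
topz [0.7138 0.1205 0.088 ] [-0.  -0.6  0.   0.6]
```

>>> send_rows(moves=[0.2,-0.85,0,0,0,0.95,-1,0.2,-0.85,0,0,0,0.95,-1,0.2,-0.85,0,0,0,0.95,-1,0.2,-0.85,0,0,0,0.95,-1,0.2,-0.85,0,0,0,0.95,-1,0.2,-0.85,0,0,0,0.95,-1,0.2,-0.85,0,0,0,0.95,-1,0.2,-0.85,0,0,0,0.95,-1])

```text
time: 16.82
ee_pos: [0.4997, 0.0931, 0.3151]
tcp_rot: [180.0, 0.0, 160.9]
wrist_force: [0.6, -0.7, -0.8]
opening: 0.0851
grasp_force: 0.0
```

>>> send_rows(moves=[0,0,0,0,0,0.98,-1,0,0,0,0,0,0.98,-1,0,0,0,0,0,0.98,-1,0.3,0.1,0,0.093,-0.93,0,-1,0.3,0.1,-0.3,0.093,-0.93,0,-1,0.5,0.1,-0.5,0.093,-0.93,0,-1,0.5,0.1,-0.5,0.093,-0.93,0,-1,0.5,0.1,-0.5,0.093,-0.93,0,-1])

```text
time: 17.82
ee_pos: [0.5523, 0.1063, 0.2705]
tcp_rot: [-179.8, 40.5, -174.0]
wrist_force: [0.9, -0.2, -0.2]
opening: 0.0855
grasp_force: 0.0
```

>>> send_rows(moves=[0,0,0,0,0,0,-1])

```text
time: 17.95
ee_pos: [0.5493, 0.1059, 0.2652]
tcp_rot: [-179.8, 39.8, -173.9]
wrist_force: [-0.4, -0.3, 0.6]
opening: 0.0855
grasp_force: 0.0
```

>>> send_rows(moves=[0.77,0.04,-0.74,0,0,0,-1,0.77,0.04,-0.74,0,0,0,-1,0.77,0.04,-0.74,0,0,0,-1,0.77,0.04,-0.74,0,0,0,-1,0.51,0.05,-0.61,0,0,0,-1,0.51,0.05,-0.61,0,0,0,-1,0.51,0.05,-0.61,0,0,0,-1,0,0,0,0,0,0,-1])

```text
time: 18.95
ee_pos: [0.6684, 0.1141, 0.1504]
tcp_rot: [-179.8, 40.0, -174.0]
wrist_force: [0.3, -0.2, 0.4]
opening: 0.0853
grasp_force: 0.0
```

```bash
python3 - <<'E'
from h import *
c=cams()
cv2.imwrite("pics/g1.png",np.hstack([cv2.resize(c["side"]["color"][115:205,180:270,::-1],(400,400)),cv2.resize(c["top"]["color"][110:200,125:215,::-1],(400,400))]))
o=bot.get_obs();print(o["ee_pos"],o["tcp_rot"])
E
```

```text
[0.66814704 0.11412787 0.15191489] [-179.81725303   40.14948469 -174.00104637]
```

View pics/g1.png

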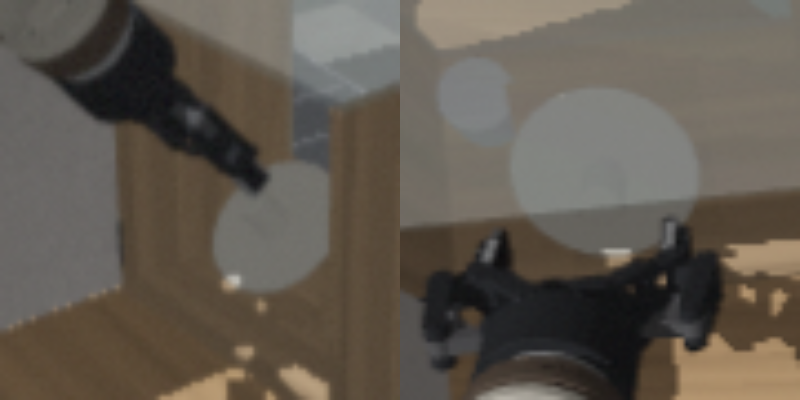

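```bash
python3 - <<'E'
from h import *
c=cams();ax=np.array([-.6396,-.0644,.766]);o=bot.get_obs()
print(proj(c["top"],o["ee_pos"]+.013*ax),"seen 165.5,162; lid centre",proj(c["top"],np.array([.712,.119,.088])+.003*ax),"seen 170.5,148; knob top",proj(c["top"],np.array([.712,.119,.088])+.046*ax))
print(proj(c["side"],o["ee_pos"]+.013*ax),"side tip seen 238.5,155.5; knobtop",proj(c["side"],np.array([.712,.119,.088])+.046*ax))
E
```

```text
[167.35823829 162.9693321 ] seen 165.5,162; lid centre [171.32370642 149.00976103] seen 170.5,148; knob top [169.60579421 156.79693642]
[228.96968583 150.67794872] side tip seen 238.5,155.5; knobtop [234.80850754 159.23699435]
```

>>> send_rows(moves=[0.28,0.02,-0.42,0,0,0,-1,0.28,0.02,-0.42,0,0,0,-1,0.28,0.02,-0.42,0,0,0,-1,0.28,0.02,-0.42,0,0,0,-1,0.28,0.02,-0.42,0,0,0,-1,0,0,0,0,0,0,-1])

```text
time: 19.9
ee_pos: [0.702, 0.1164, 0.0959]
tcp_rot: [-179.8, 40.0, -174.0]
wrist_force: [-0.1, 0.7, -0.5]
opening: 0.0851
grasp_force: 0.0
```

>>> send_rows(moves=[0,0,0,0,0,0,-0.3,0,0,0,0,0,0,0,0,0,0,0,0,0,0.1,0,0,0,0,0,0,0.2,0,0,0,0,0,0,0.3], squeeze=20)

```text
time: 20.52
ee_pos: [0.7023, 0.1165, 0.098]
tcp_rot: [-179.8, 40.2, -174.0]
wrist_force: [0.3, 0.7, -0.1]
opening: 0.0296
grasp_force: 0.0
```

>>> send_rows(moves=[0,0,0,0,0,0,0.4,0,0,0,0,0,0,0.5,0,0,0,0,0,0,1], squeeze=40)

```text
time: 20.9
ee_pos: [0.7022, 0.1166, 0.0982]
tcp_rot: [-179.8, 40.2, -174.0]
wrist_force: [-6.1, -1.2, 5.4]
opening: 0.0249
grasp_force: 38.7
```

>>> send_rows(moves=[0,0,0,0,0,0,1,0,0,0,0,0,0,1,0,0,0,0,0,0,1])

```text
time: 21.28
ee_pos: [0.7022, 0.1166, 0.0982]
tcp_rot: [-179.8, 40.2, -174.0]
wrist_force: [-5.7, -0.4, 4.3]
opening: 0.025
grasp_force: 38.7
```

>>> send_rows(moves=[-0.22,-0.02,0.27,0,0,0,1,-0.22,-0.02,0.27,0,0,0,1,-0.22,-0.02,0.27,0,0,0,1,-0.22,-0.02,0.27,0,0,0,1,-0.5,-0.05,0.1,0,0,0,1])

```text
time: 21.9
ee_pos: [0.6675, 0.1132, 0.128]
tcp_rot: [-179.8, 40.2, -174.0]
wrist_force: [0.2, -0.3, -1.8]
opening: 0.0248
grasp_force: 39.8
```

>>> send_rows(moves=[-1,-0.1,0.1,0,0,0,1,-1,-0.1,0.1,0,0,0,1,-1,-0.1,0.2,0,0,0,1,-1,-0.1,0.5,0,0,0,1,-1,-0.1,0.5,0,0,0,1,-0.5,-0.1,0.5,0,0,0,1])

```text
time: 22.65
ee_pos: [0.5287, 0.0981, 0.175]
tcp_rot: [-179.8, 40.2, -174.0]
wrist_force: [0.9, 0.4, -2.0]
opening: 0.0248
grasp_force: 39.8
```

>>> send_rows(moves=[0,-0.9,0.3,-0.061,0.582,0,1,0,-0.9,0.3,-0.061,0.582,0,1,0,-0.9,0.3,-0.061,0.582,0,1,0,-0.9,0.3,-0.061,0.582,0,1,0,-0.9,0.3,-0.061,0.582,0,1,0,-0.9,0.3,-0.061,0.582,0,1,0,-0.9,0.2,-0.061,0.582,0,1,0,-0.9,0,-0.061,0.582,0,1])

```text
time: 23.65
ee_pos: [0.5301, -0.0825, 0.2258]
tcp_rot: [-179.8, -0.1, -174.0]
wrist_force: [0.6, 0.8, -2.1]
opening: 0.0251
grasp_force: 39.8
```

>>> send_rows(moves=[0,-0.9,0,0,0,0,1,0,-0.9,0,0,0,0,1,0,-0.9,0,0,0,0,1,0,-0.9,0,0,0,0,1,0,-0.8,0,0,0,0,1,0,-0.5,0,0,0,0,1,0,0,0,0,0,0,1])

```text
time: 24.52
ee_pos: [0.5301, -0.2048, 0.2247]
tcp_rot: [-179.8, -0.1, -174.1]
wrist_force: [0.2, 0.1, -1.6]
opening: 0.0249
grasp_force: 39.8
```

```bash
cat > m7.py <<'E'
from h import *
import sys
c=cams();o=bot.get_obs();T=o["ee_pos"]
a=np.linspace(0,2*np.pi,80);C=lambda r,z:np.stack([r*np.cos(a),r*np.sin(a),0*a+z],1)
X=T-[0,0,float(sys.argv[2])];ims=[]
for n,(u,v) in {"side":(205,165),"top":(265,180)}.items():
    S=7;im=cv2.resize(c[n]["color"][v:v+80,u:u+57,::-1],None,fx=S,fy=S,interpolation=cv2.INTER_CUBIC)
    def dr(P,col):
        q=np.array([proj(c[n],p) for p in P]);cv2.polylines(im,[((q-[u,v]+.5)*S).round().astype(np.int32)],True,col,1)
    dr(C(.055,0)+X,(0,0,255));dr(C(.055,.006)+X,(0,255,255))
    dr(C(.052,.085)+[.5335,-.208,0],(0,255,0));dr(C(.052,0)+[.5335,-.208,0],(0,255,0))
    for q in("lid","crock"):
        r=bot.trace(n,q)
        if r: print(n,q,r[0]["p"],r[0]["extent"])
    ims.append(im)
cv2.imwrite(sys.argv[1],np.hstack(ims));print(T,o["tcp_rot"])
E
python3 m7.py pics/p1.png .0145
```

```text
side lid 0.79 [232.4, 177.6, 269.7, 208.0]
side crock 0.69 [232.6, 222.6, 271.6, 273.0]
top lid 0.92 [280.0, 194.4, 305.3, 246.7]
top crock 0.64 [273.2, 206.6, 289.0, 237.5]
[ 0.53025127 -0.20388543  0.22482509] [-1.79836264e+02 -7.03514765e-02 -1.73991971e+02]
```

View pics/p1.png

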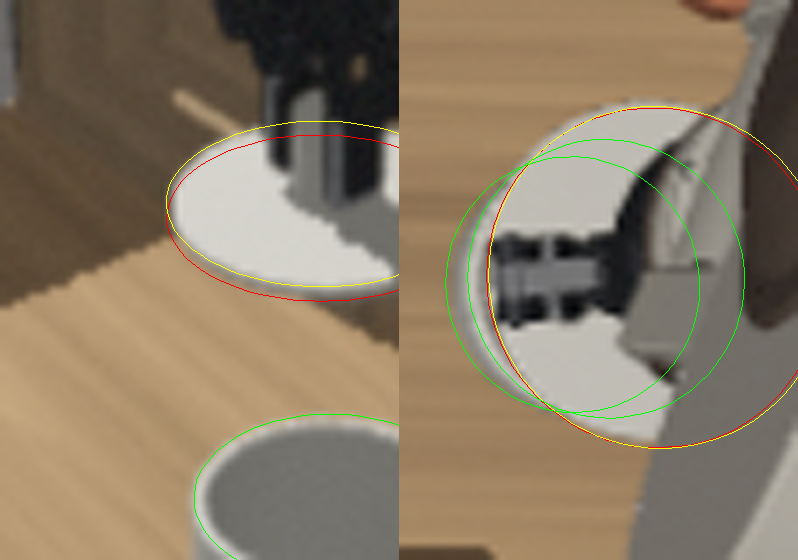

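```bash
cat > m8.py <<'E'
from h import *
from scipy.optimize import least_squares
c=cams();T=bot.get_obs()["ee_pos"]
a=np.linspace(0,2*np.pi,80);C=lambda r,z:np.stack([r*np.cos(a),r*np.sin(a),0*a+z],1)
def ext(n,P):
    q=np.array([proj(c[n],p) for p in P]);return np.r_[q.min(0),q.max(0)]
fl=np.vstack([C(.055,0),C(.055,.006)])
for q,P,X0 in(("lid",fl,T-[0,0,.0145]),):
    E={n:bot.trace(n,q)[0]["region"] for n in c}
    d={}
    for n in E:
        ys,xs=np.nonzero(E[n]);d[n]=np.array([xs.min()-.5,ys.min()-.5,xs.max()+.5,ys.max()+.5])
        print(q,n,d[n],ext(n,P+X0).round(1))
    use={"side":[0,1,2,3],"top":[1,3]}
    f=least_squares(lambda X:np.concatenate([(ext(n,P+X)-d[n])[use[n]] for n in d]),X0,loss="soft_l1")
    print(f.x-T,f.fun.round(1))
d=bot.trace("side","crock")[0]["extent"];print(d,ext("side",np.vstack([C(.052,0),C(.052,.085)])+[.5335,-.208,0]).round(1))
E
python3 m8.py
```

```text
lid side [229.5 178.5 272.5 206.5] [228.3 181.7 272.2 207.4]
lid top [277.5 193.5 307.5 242.5] [276.9 194.6 325.8 243.5]
[ 0.00213713 -0.00019743 -0.00938663] [-0.5  1.4  0.5 -1.1 -0.1  0.1]
[231.1, 221.3, 272.1, 272.9] [232.2 223.6 271.4 272.8]
```

>>> send_rows(moves=[0.05,-0.16,-0.5,0,0,0,1,0,0,-1,0,0,0,1,0,0,-1,0,0,0,1,0,0,-1,0,0,0,1,0,0,-0.6,0,0,0,1,0,0,-0.2,0,0,0,1,0,0,0,0,0,0,1])

```text
time: 25.95
ee_pos: [0.5316, -0.2083, 0.1175]
tcp_rot: [-179.8, -0.1, -174.0]
wrist_force: [-0.5, 0.1, -1.4]
opening: 0.0246
grasp_force: 39.8
```

```bash
sed -i 's/(205,165)/(215,190)/' m7.py; python3 m7.py pics/p2.png .0145
```

```text
side lid 0.7 [230.6, 214.0, 270.7, 242.8]
side crock 0.76 [230.8, 234.2, 271.1, 273.9]
top lid 0.57 [277.3, 200.7, 297.5, 241.1]
top crock 0.53 [273.2, 225.7, 279.3, 227.7]
[ 0.53195429 -0.20843124  0.11823657] [-1.79785701e+02 -8.25426466e-04 -1.73992638e+02]
```

View pics/p2.png

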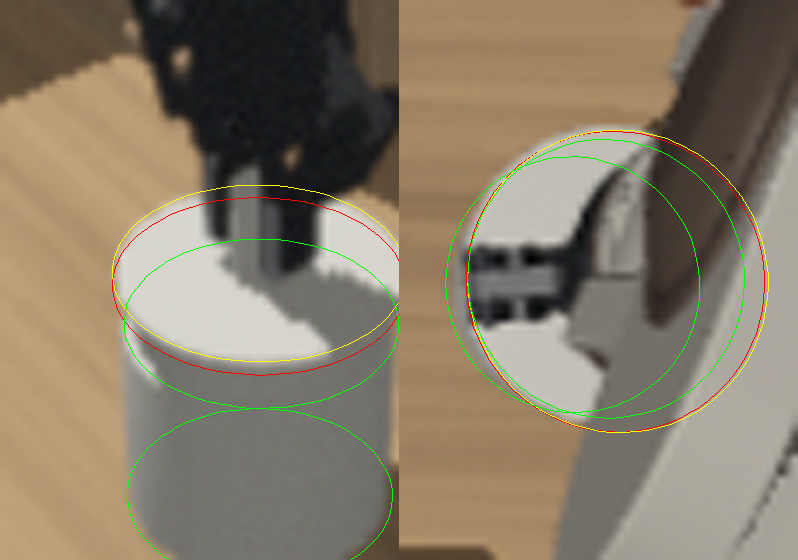

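>>> send_rows(moves=[0,-0.04,-0.2,0,0,0,1,0,0,-0.2,0,0,0,1,0,0,-0.15,0,0,0,1,0,0,0,0,0,0,1])

```text
time: 26.75
ee_pos: [0.5313, -0.2091, 0.103]
tcp_rot: [-179.8, -0.1, -174.0]
wrist_force: [-0.1, -0.5, -2.4]
opening: 0.0247
grasp_force: 39.8
```

No contact, so the plug is in the mouth. Continue in fine steps.

>>> send_rows(moves=[0,0,-0.06,0,0,0,1,0,0,-0.06,0,0,0,1,0,0,0,0,0,0,1])

```text
time: 27.12
ee_pos: [0.5315, -0.2092, 0.1005]
tcp_rot: [-179.8, -0.1, -174.0]
wrist_force: [-1.1, 0.5, -2.6]
opening: 0.0249
grasp_force: 39.8
```

>>> send_rows(moves=[0,0,-0.04,0,0,0,1,0,0,0,0,0,0,1])

```text
time: 27.38
ee_pos: [0.5316, -0.2092, 0.1001]
tcp_rot: [-179.8, -0.0, -174.0]
wrist_force: [-2.1, 1.2, 2.0]
opening: 0.0247
grasp_force: 40.0
```

>>> send_rows(moves=[0,0,-0.03,0,0,0,1,0,0,0,0,0,0,1])

```text
time: 27.62
ee_pos: [0.5317, -0.2093, 0.0999]
tcp_rot: [-179.8, -0.0, -174.0]
wrist_force: [-3.3, 3.0, 7.2]
opening: 0.0252
grasp_force: 40.4
```

>>> send_rows(moves=[0,0,0,0,0,0,0.4,0,0,0,0,0,0,0.3,0,0,0,0,0,0,0.1,0,0,0,0,0,0,-0.1,0,0,0,0,0,0,-0.4,0,0,0,0,0,0,-0.4])

```text
time: 28.38
ee_pos: [0.5315, -0.2093, 0.0987]
tcp_rot: [-179.8, -0.1, -174.0]
wrist_force: [-0.2, -0.7, 0.1]
opening: 0.0598
grasp_force: 0.0
```

>>> send_rows(moves=[0,0,0.3,0,0,0,-0.4,0,0,0.5,0,0,0,-0.4,0,0,1,0,0,0,-0.4,0,0,1,0,0,0,-0.4,0,0,1,0,0,0,-0.4,0,0,1,0,0,0,-0.4,0,0,1,0,0,0,-0.4,0,0,1,0,0,0,-0.4])

```text
time: 29.38
ee_pos: [0.5315, -0.2092, 0.2708]
tcp_rot: [-179.8, -0.0, -174.0]
wrist_force: [-0.4, -0.5, -0.8]
opening: 0.0597
grasp_force: 0.0
```

>>> send_rows(moves=[-1,0,0.5,0,0,0,-0.4,-1,0,0.5,0,0,0,-0.4,-1,0,0.5,0,0,0,-0.4,-1,0,0.5,0,0,0,-0.4,-1,0,0,0,0,0,-0.4,-1,0,0,0,0,0,-0.4,-1,0,0,0,0,0,-0.4,0,0,0,0,0,0,-0.4])

```text
time: 30.38
ee_pos: [0.3555, -0.2092, 0.3205]
tcp_rot: [-179.7, 0.1, -174.1]
wrist_force: [-0.9, 0.6, -0.2]
opening: 0.0599
grasp_force: 0.0
```

```bash
python3 - <<'E'
from h import *
c=cams()
cv2.imwrite("pics/f1.png",np.hstack([cv2.resize(c["side"]["color"][90:340,120:370,::-1],(400,400)),cv2.resize(c["top"]["color"][100:350,70:320,::-1],(400,400))]))
cv2.imwrite("pics/f2.png",np.hstack([cv2.resize(c["side"]["color"][200:280,210:290,::-1],(400,400)),cv2.resize(c["top"]["color"][180:260,255:335,::-1],(400,400))]))
for n in c:
  for q in("lid","crock","jar"):
    r=bot.trace(n,q)
    if r: print(n,q,r[0]["p"],r[0]["extent"])
  r=bot.landmark_of(n,"lid");print([x["pixel"] for x in r[:1]],proj(c[n],[.5335,-.208,.085]))
E
```

```text
side lid 0.72 [234.2, 216.9, 270.2, 249.9]
side crock 0.65 [230.6, 241.5, 271.7, 272.4]
side jar 0.75 [170.1, 216.1, 195.6, 265.3]
[[253.4, 232.7]] [251.78360302 235.24174654]
top lid 0.97 [276.9, 201.1, 314.9, 244.6]
top jar 0.58 [241.4, 264.5, 262.3, 287.6]
[[295.0, 220.9]] [294.05549952 219.14572712]
```

View pics/f1.png

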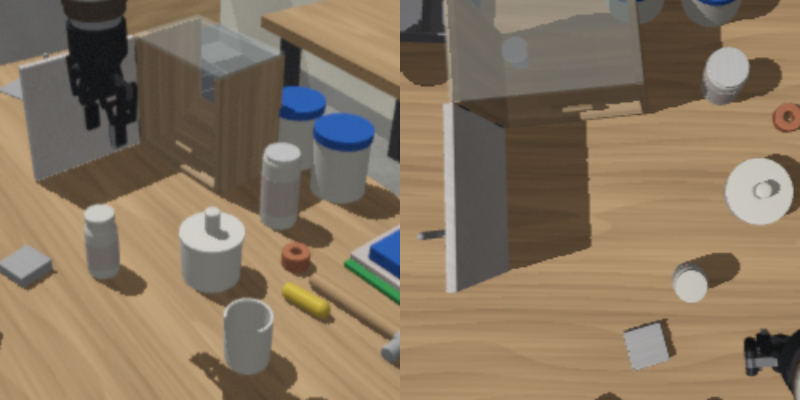

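View pics/f2.png

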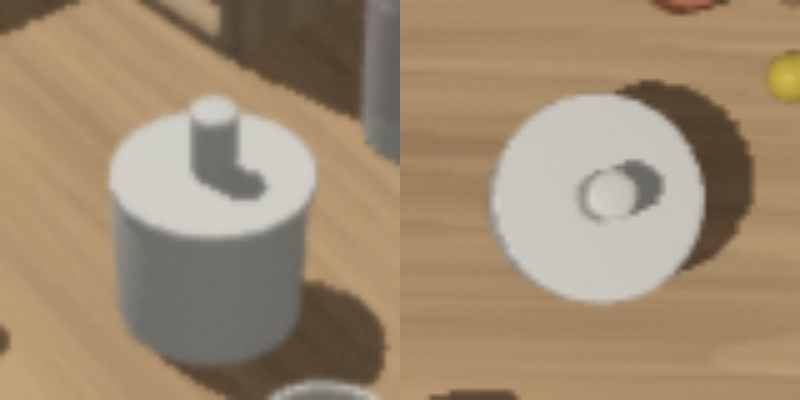

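The pictures show the lid sitting level on the wide crock, with its top-view centre at (294.1, 218.9) against an expected (294.1, 219.1). The door is at about a right angle, the jar is upright and the bystanders haven't moved.

```bash
python3 -c "
from workcell import bot
print(bot.job_done())"
```

```text
the job is handed in; nothing more can be done
None
```

I set the jar aside upright, pulled the door open to about a right angle, put the lid on the wide crock centred to about 2 mm, level and fully down, and handed the job in at about 31 s of the 72 s allowed; no verdict came back.

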